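Check three bores with depth pins and reject the shallow one

TASK

Press the depth pin in each of the three bored aluminium blocks down until it bottoms in its hole, then look at the black band on the pin: level with the block's top means the bore is deep enough, clearly above it means too shallow. Slide the one block whose bore is too shallow back until it stands flat against the low aluminium rail behind the row, and leave its pin as it is. Leave the two good blocks where they stand, with their pins down, and do not disturb the screwdriver or the hex key.

Things in the scene. Friction and masses are not known exactly. Their poses are not given: they have to be found in the camera images.
- reject_rail: fixed low aluminium angle, 520 mm long and 30 mm high, standing across the bench behind the row of blocks, with a short cheek (27 mm toward the blocks) at each end. Origin on the bench in the middle of its front face; x points square to that face, away from the robot; y runs along the rail; z up. The blocks stand in front of the face, on its -x side, centres 130 to 150 mm from it.
- block_a_center (a point): centre of a loose aluminium block, 60 x 60 mm and 50 mm high, 0.4 to 0.65 kg, standing on the bench flat on it, turned up to 0.33 rad, with a blind bore in the middle of its top; axes along its sides, z up. All three blocks look the same and stand in a row about 180 mm apart, in any order.
- pin_a (a joint): how far (m) the 15 mm steel depth pin of block_a is pushed down its bore; starts at 0 to 0.010, about 4 N of friction holds it where left. The lower edge of its black band is 30 mm above the block at 0, level with it at 0.030. A good bore stops the pin at 0.030; the one shallow bore stops it at 0.018 (band 12 mm above the block). Which block is shallow changes from start to start.
- pin_a_top (a point): centre of the flat top of that pin's round head (28 mm wide, 8 mm thick). It is 20 mm above the lower edge of the black band, so 100 mm above the bench at joint value 0, and sinks with the pin.
- block_b_center (a point): centre of a loose aluminium block, 60 x 60 mm and 50 mm high, 0.4 to 0.65 kg, standing on the bench flat on it, turned up to 0.33 rad, with a blind bore in the middle of its top; axes along its sides, z up. All three blocks look the same and stand in a row about 180 mm apart, in any order.
- pin_b (a joint): how far (m) the 15 mm steel depth pin of block_b is pushed down its bore; starts at 0 to 0.010, about 4 N of friction holds it where left. The lower edge of its black band is 30 mm above the block at 0, level with it at 0.030. A good bore stops the pin at 0.030; the one shallow bore stops it at 0.018 (band 12 mm above the block). Which block is shallow changes from start to start.
- pin_b_top (a point): centre of the flat top of that pin's round head (28 mm wide, 8 mm thick). It is 20 mm above the lower edge of the black band, so 100 mm above the bench at joint value 0, and sinks with the pin.
- block_c_center (a point): centre of a loose aluminium block, 60 x 60 mm and 50 mm high, 0.4 to 0.65 kg, standing on the bench flat on it, turned up to 0.33 rad, with a blind bore in the middle of its top; axes along its sides, z up. All three blocks look the same and stand in a row about 180 mm apart, in any order.
- pin_c (a joint): how far (m) the 15 mm steel depth pin of block_c is pushed down its bore; starts at 0 to 0.010, about 4 N of friction holds it where left. The lower edge of its black band is 30 mm above the block at 0, level with it at 0.030. A good bore stops the pin at 0.030; the one shallow bore stops it at 0.018 (band 12 mm above the block). Which block is shallow changes from start to start.
- pin_c_top (a point): centre of the flat top of that pin's round head (28 mm wide, 8 mm thick). It is 20 mm above the lower edge of the black band, so 100 mm above the bench at joint value 0, and sinks with the pin.
- screwdriver_center (a point): centre of a yellow-handled screwdriver, 177 mm long (along its y axis) and 22 mm thick, lying loose near the blocks; a bystander.
- hex_wrench_center (a point): centre of a bare steel angled hex key, 92 mm long (along its y axis), 32 mm over its short leg and 7 mm thick, lying loose near the blocks; a bystander.
Things that resemble listed ones, but are neither listed nor needed, are in the scene too. What is shaped like the part that bears block_b_center but yellow is not meant.

How it is judged:
By the outcome, as a careful person would: the job done as asked, in the order asked, and still so for the second after the job is handed in, with the robot touching nothing.
It also fails if it takes over 48 s, if anything falls off the work surface, if the arm or the gripper's body presses on something with over 40 N, if the wrist force passes 120 N, or if a joint passes its speed limit or range.

ROBOT

A 7-joint arm with a two-finger parallel gripper is mounted at the origin on a cart in front of the work surface, level with it; the furniture and walls round the work are solid. World frame = base frame: x ahead of the robot, y to its left, z up, the work surface at z = 0. Lengths are in m, angles in rad, forces in N, time in s.
With the tool pointing down it reaches from about 0.425 to 1.025 m from the base axis. Payload 9.4 kg.
Tool frame: the origin (TCP) lies at the centre of the arm's flange, where the gripper is bolted on; the fingertips stand 173 mm ahead of it and the grasp point (between the pads) lies 155 mm ahead of it; z points along the fingers, y is the line along which they close (so a half turn about z gives the same grasp; the last joint's range is limited). The gripper opens to 85 mm and grips with 20 to 120 N. Pads are 22 mm wide; open, the fingers measure 114 mm over their backs; the gripper's body (76 mm by 85 mm) begins 54 mm behind the grasp point. The pads swing forward as they close: fully open they stand 13 mm farther back than shut.
Start: joints at [1.096, 0.599, -0.003, 1.599, 0.002, 0.943, -0.08], TCP at [0.281, -0.668, 0.405] pointing down, gripper open.
Joint ranges: [-2.57, 2.57], [-0.35, 1.97], [-1.29, 1.29], [0.11, 2.56], [-1.05, 4.19], [0.11, 1.86], [-2.63, 2.63]. Speed limits (rad/s): [2.22, 2.22, 3.01, 3.01, 3.14, 3.14, 3.14].

INTERFACE

Orientations are given as a unit quaternion [w, x, y, z].
In Python, from rig import robot, imaging, status gives the robot as it stands. The module is installed in compiled form; this text tells all that it offers. Calls block until the motion is done:
- robot.movep(position, orientation): joint-space move of the TCP to a pose.
- robot.move_straight(position, frame=None, vel=0.15, until_force=None): straight line of the TCP; frame=None keeps the orientation; vel is the mean speed in m/s. With until_force (N) it stops when the force on the tool has changed by that much, and returns True; else False.
- robot.move_joints(angles): joint-space move.
- robot.gripper_to(opening, strength=None): finger opening in m; strength is the grip in N (None keeps the last); returns when the fingers have stopped.
- robot.hold(seconds).
- robot.ik(position, orientation): joint angles nearest the present ones, or None.
- imaging.snapshot(name): name is "scene" or "side" or "wrist"; returns a dict with "pixels" (400x640x3 uint8, red, green, blue), "intrinsics" (3x3 intrinsics, pixels), "origin" and "rotation" of the camera in the world. Camera axes: x right, y down, z forward; pixel columns grow to the right and rows downward; lengths in m; the calibration is good to about 2 mm. A picture is of the moment at which its call begins. There is no depth.
A pose or a line that the arm cannot do raises robot.MotionError and nothing moves.
- robot.hand_in(): hands the job in; it is judged then, once.
Trained networks look in a picture, given as the dict that the camera call returned (one of the last four; its "shot" number tells which), for a name from the list of things; names that differ only in an ending like _2 or _b are one class to them, and where a whole thing is asked for, a point or a joint stands for the part that bears it (a point fixed in the world has none). Each returns a list of dicts, best first, with "confidence" (0 to 1); they miss things now and then, are a little off and sometimes report something else, mostly with a low value. They report only what shows in the picture. A call takes as long as a camera call. They do not tell look-alikes from the thing itself.
- imaging.recognise(name, picture): "pixel" ([column, row] in pixels, amid what is visible of it).
- imaging.pinpoint(name, picture): "pixel" ([column, row] in pixels: a listed point, or the origin of a listed thing).
Readings, each from a call of its own:
- status.get_clock(): time.
- status.get_q(): joint angles.
- status.get_joint_velocities(): joint speeds.
- status.get_effort(): joint torques, N m.
- status.get_eef_pos(): TCP position.
- status.get_ee_rot(): TCP orientation.
- status.get_contact_force(): force on the tool from outside, world axes, zero at the start.
- status.get_torque(): the same for the moment, N m.
- status.get_width(): finger opening in m.
- status.get_finger_force(): force on a finger pad.
Only numpy, scipy, OpenCV 4.12 (cv2) and the standard library are available. Lean on these libraries where they do the work, as an engineer would, in place of code of your own. Each camera call takes 0.05 s, during which the arm holds its last target. There are 200 camera calls.

## Working session

There is one attempt and no reset: what is moved stays moved. The work goes in short steps, each a Python script; the robot and the scene stay as the last script left them, time stands still between calls to the robot, and variables do not carry over. Pictures are saved under pics/ and viewed, at most 10 in all, crops included, and the job is handed in when it is done.

```bash
mkdir -p pics; cat > h.py <<'E'
import numpy as np, cv2
from rig import robot, imaging, status
def snap(n,f=None):
    p=imaging.snapshot(n)
    if f: cv2.imwrite('pics/'+f+'.png',p['pixels'][:,:,::-1])
    return p
def ray(p,px):
    d=np.linalg.solve(np.array(p['intrinsics']),[px[0],px[1],1.]); return np.array(p['origin']),np.array(p['rotation'])@d
def onz(p,px,z):
    o,d=ray(p,px); return o+d*(z-o[2])/d[2]
def proj(p,X):
    c=np.array(p['rotation']).T@(np.array(X)-p['origin']); u=np.array(p['intrinsics'])@c; return u[:2]/u[2]
E
python3 - <<'E'
from h import *
ps={n:snap(n,n+'0') for n in('scene','side')}
for n,p in ps.items():
    print(n,np.round(p['origin'],3),np.round(p['rotation'],3).tolist(),np.round(p['intrinsics'],1).tolist())
    for t,z in(('block_a_center',.025),('pin_a_top',.095),('screwdriver_center',.011),('hex_wrench_center',.004),('reject_rail',0)):
        for d in imaging.pinpoint(t,p): print(t,np.round(d['pixel'],1),round(d['confidence'],2),np.round(onz(p,d['pixel'],z),3))
a,b=ps['scene']['pixels'],ps['side']['pixels']
print(status.get_clock(), status.get_ee_rot())
E
```

```text
scene [-0.017  0.627  0.562] [0.171, -0.279, 0.816, -0.475] [[418.9, 0.0, 323.4], [0.0, 418.9, 198.1], [0.0, 0.0, 1.0]]Traceback (most recent call last):
  File "<stdin>", line 6, in <module>
  File "h.py", line 10, in onz
    o,d=ray(p,px); return o+d*(z-o[2])/d[2]
        ~~~^^^^^^
  File "h.py", line 8, in ray
    d=np.linalg.solve(np.array(p['intrinsics']),[px[0],px[1],1.]); return np.array(p['origin']),np.array(p['rotation'])@d
                                                                                                ~~~~~~~~~~~~~~~~~~~~~~~^~
ValueError: matmul: Input operand 1 has a mismatch in its core dimension 0, with gufunc signature (n?,k),(k,m?)->(n?,m?) (size 3 is different from 4)
```

```bash
python3 - <<'E'
s=open('h.py').read()
s=s.replace("import numpy as np, cv2","import numpy as np, cv2\nfrom scipy.spatial.transform import Rotation as R\ndef rm(p): return R.from_quat(np.roll(p['rotation'],-1)).as_matrix()")
s=s.replace("np.array(p['rotation'])","rm(p)")
open('h.py','w').write(s)
E
python3 - <<'E'
from h import *
ps={n:snap(n,n+'0') for n in('scene','side')}
for n,p in ps.items():
    print(n,np.round(p['origin'],3),np.round(p['rotation'],3).tolist())
    for t,z in(('block_a_center',.025),('pin_a_top',.095),('screwdriver_center',.011),('hex_wrench_center',.004),('reject_rail',0)):
        for d in imaging.pinpoint(t,p): print(t,np.round(d['pixel'],1),round(d['confidence'],2),np.round(onz(p,d['pixel'],z),3))
print(status.get_clock(), status.get_ee_rot())
E
```

```text
scene [-0.017  0.627  0.562] [0.171, -0.279, 0.816, -0.475]
block_a_center [300.7 234.9] 0.65 [0.517 0.045 0.025]
block_a_center [298.8 210.3] 0.41 [ 0.592 -0.034  0.025]
pin_a_top [299.2 211.6] 0.52 [0.508 0.055 0.095]
screwdriver_center [266.2 250. ] 0.76 [0.553 0.12  0.011]
hex_wrench_center [314.  214.4] 0.62 [ 0.572 -0.068  0.004]
reject_rail [310.8 217.3] 0.68 [ 0.573 -0.057  0.   ]
reject_rail [264.6 218.6] 0.59 [0.663 0.018 0.   ]
reject_rail [299.4 213.3] 0.22 [ 0.609 -0.055  0.   ]
side [0.429 0.814 0.611] [0.025, -0.061, 0.865, -0.498]
block_a_center [329.5 235.8] 0.62 [0.522 0.025 0.025]
pin_a_top [330.  215.9] 0.55 [0.52  0.037 0.095]
screwdriver_center [309.8 262.1] 0.67 [0.557 0.119 0.011]
hex_wrench_center [315.2 222.1] 0.49 [ 0.574 -0.062  0.004]
reject_rail [278.7 235.5] 0.97 [0.662 0.011 0.   ]
0.75 [ 3.82007302e-05  9.80281266e-01  1.97607281e-01 -2.06729993e-05]
```

View pics/scene0.png

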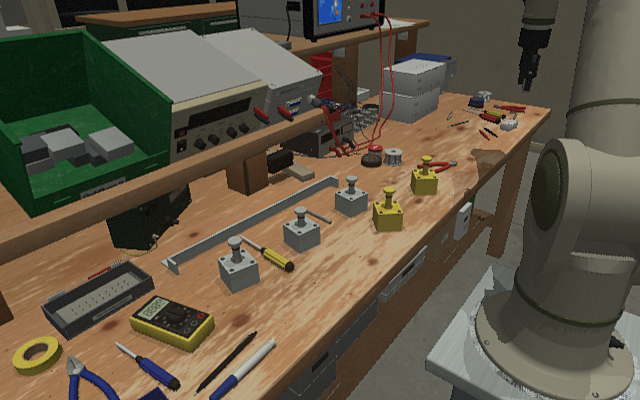

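View pics/side0.png

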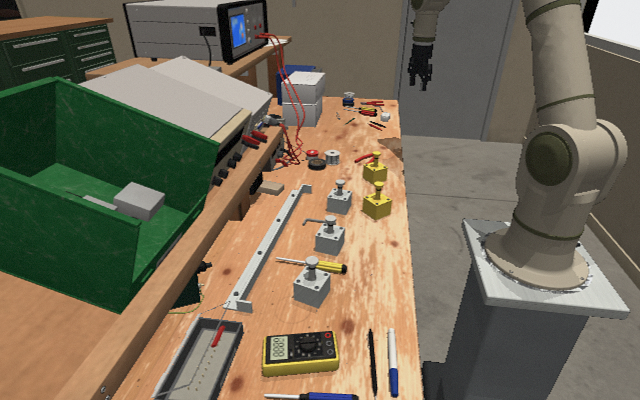

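Three grey blocks at scene (239,265), (302,228) and (351,196). The yellow look-alikes at (388,212) and (424,177) are excluded. The screwdriver handle is at (270,258), and the hex key is behind the middle block at (318,214). Next I triangulate and take wrist views.

```bash
cat >> h.py <<'E'
def tri(obs):
    A=[];b=[]
    for p,px in obs:
        o,d=ray(p,px); d/=np.linalg.norm(d); M=np.eye(3)-np.outer(d,d); A.append(M); b.append(M@o)
    return np.linalg.lstsq(np.vstack(A),np.hstack(b),rcond=None)[0]
DOWN=[0,1,0,0]
E
python3 - <<'E'
from h import *
s,d=snap('scene'),snap('side')
for a,b in(((236,240),(313,261)),((301,211),(330,219)),((351,182),(340,184)),((175,271),(241,309)),((337,180),(306,187))):
    print(np.round(tri([(s,a),(d,b)]),3))
robot.gripper_to(0.0)
robot.movep([.45,0.0,.45],DOWN)
p=snap('wrist','w1'); print(status.get_clock(),p['origin'],p['rotation'],status.get_q(),p['intrinsics'][0])
for t,z in(('block_a_center',.025),('pin_a_top',.095),('screwdriver_center',.011),('hex_wrench_center',.004),('reject_rail',0)):
    for e in imaging.pinpoint(t,p): print(t,np.round(e['pixel'],1),round(e['confidence'],2),np.round(onz(p,e['pixel'],z),3))
print(status.get_contact_force())
E
```

```text
[0.533 0.213 0.097]
[0.52  0.036 0.084]
[ 0.515 -0.149  0.083]
[ 0.679  0.271 -0.009]
[ 0.636 -0.254  0.007]
4.1167 [ 0.52399038 -0.00060252  0.42013549] [-0.10415728 -0.69938768  0.69943692  0.10390444] [ 0.02896557  0.21600746 -0.18542644  2.13987604  0.05576412  0.7901774
 -1.76334953] [328.28184399   0.         317.03797317]
block_a_center [283.6 104.3] 0.69 [0.521 0.038 0.025]
block_a_center [366.8  68. ] 0.41 [ 0.56  -0.056  0.025]
pin_a_top [279.1 106.5] 0.8 [0.52  0.035 0.095]
screwdriver_center [212.1  74.1] 0.69 [0.555 0.121 0.011]
hex_wrench_center [369.2  68. ] 0.81 [ 0.562 -0.062  0.004]
reject_rail [367.6  69.4] 0.18 [ 0.561 -0.061  0.   ]
[ 0.31092606  0.4696523  -0.04356597]
```

View pics/w1.png

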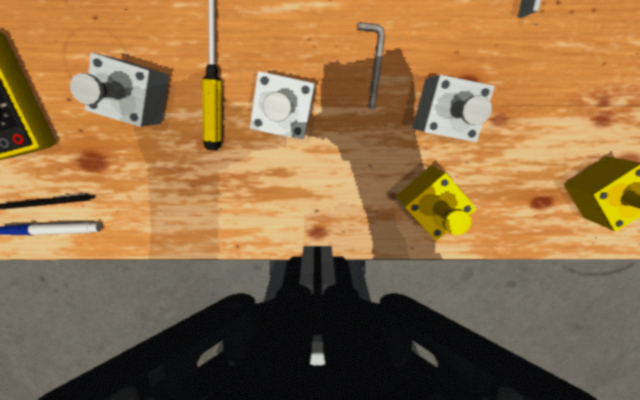

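The wrist view shows the heads at (87,89), (279,106) and (473,110). The screwdriver is at (212,110) and the hex key at (373,65). I'll triangulate the heads and press the pins.

```bash
python3 - <<'E'
from h import *
s,d,w=snap('scene'),snap('side'),snap('wrist')
H=[tri([(s,a),(d,b),(w,c)]) for a,b,c in(((236,240),(313,261),(87,89)),((301,211),(330,219),(279,106)),((351,182),(340,184),(473,110)))]
for h in H: print(np.round(h,4), np.round([proj(q,h) for q in(s,d,w)],1).tolist())
for i in(2,1,0):
    h=H[i]
    robot.movep([h[0],h[1],.30],DOWN)
    try:
        f=robot.move_straight([h[0],h[1],.173+.058],vel=.05,until_force=20)
        print(i,f,status.get_eef_pos(),status.get_contact_force(),status.get_clock())
    finally: robot.move_straight([h[0],h[1],.30],vel=.15)
robot.movep([.45,0.0,.45],DOWN)
s,d=snap('scene','s2'),snap('side','d2');snap('wrist','w2')
a=s['pixels'][150:300,210:380]; b=d['pixels'][160:310,280:370]
cv2.imwrite('pics/c2.png',np.hstack([cv2.resize(x,None,fx=3,fy=3,interpolation=cv2.INTER_CUBIC) for x in(a,b)])[:,:,::-1])
print(status.get_clock())
E
```

```text
[0.5338 0.2133 0.0972] [[235.5, 240.3], [312.7, 260.5], [87.9, 90.2]]
[0.5198 0.037  0.0847] [[301.0, 210.6], [330.1, 219.4], [279.1, 105.8]]
[ 0.5162 -0.1543  0.0808] [[351.8, 181.1], [339.7, 184.6], [471.8, 109.7]]
2 True [ 0.51621016 -0.15426723  0.24335505] [-2.65510087  0.25841715 12.00408613] 6.4667
1 True [0.51981543 0.03708075 0.24330627] [-1.78902051e+00 -2.98596314e-03  1.43105526e+01] 8.8417
0 True [0.53389791 0.2132151  0.2554062 ] [-1.24620687 -1.69741889  9.9522009 ] 11.0167
12.6833
```

View pics/c2.png

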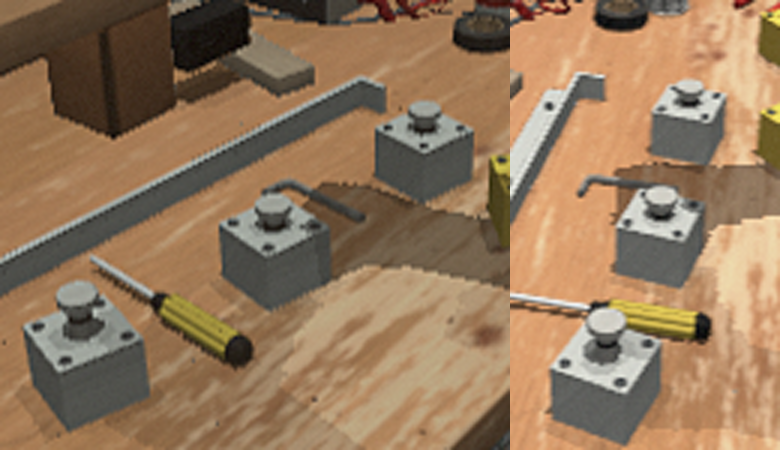

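View pics/w2.png

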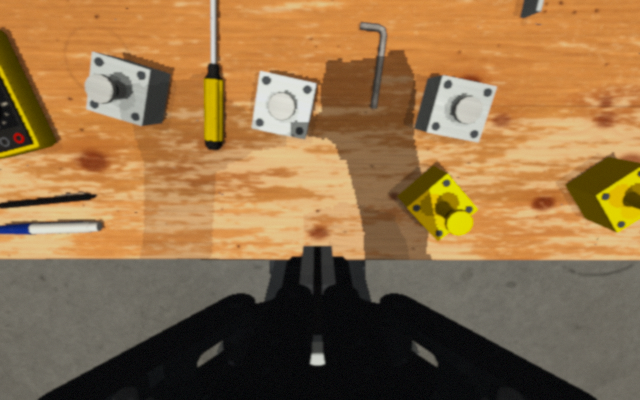

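Stop heights put the tips at 0.0704, 0.0703 and 0.0824 m, so travel was 0.030, 0.030 and 0.018. The left block (wrist (120,90), scene (239,265)) is the shallow one. The crop agrees: its collar stands clearly higher than the other two. Next I measure the rail.

```bash
python3 - <<'E'
from h import *
robot.gripper_to(0.04)
robot.movep([.53,.13,.45],DOWN)
p=snap('wrist','w3')
print(status.get_clock(),p['origin'].tolist() if hasattr(p['origin'],'tolist') else p['origin'])
np.save('w3.npy',p,allow_pickle=True)
for t in('reject_rail','block_a_center','pin_a_top','screwdriver_center'):
    for e in imaging.pinpoint(t,p): print(t,np.round(e['pixel'],1),round(e['confidence'],2))
E
```

```text
13.8583 [0.6037447078453749, 0.13043813778783336, 0.419708667900197]
reject_rail [408.2  51.6] 0.61
reject_rail [471.6 136.2] 0.3
block_a_center [392.9 170.8] 0.62
pin_a_top [404.9 182.9] 0.56
screwdriver_center [323.1 138.8] 0.89
screwdriver_center [249.  158.4] 0.36
```

View pics/w3.png

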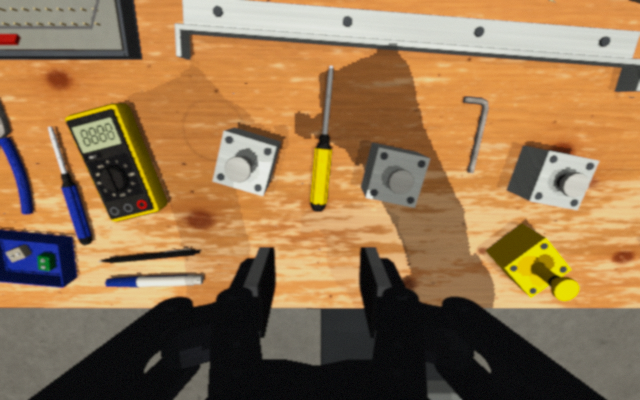

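Rail front face runs from (190,33) to (636,65), with cheeks at (183,40) and (628,78). The shallow block is centred near (246,160), with the screwdriver clear at (320,150). I'll fit the rail line and push.

```bash
cat > rail.py <<'E'
from h import *
p=np.load('w3.npy',allow_pickle=True).item()
g=cv2.cvtColor(p['pixels'],cv2.COLOR_RGB2GRAY).astype(float)
T=[];B=[]
for c in list(range(200,325,4))+list(range(430,610,4)):
    y0=31+(c-190)*32/446; r=np.arange(int(y0)-6,int(y0)+14)
    k=np.diff(g[r,c]); i=np.argmin(k); T.append((c,r[i]+.5))
    j=i+1+np.argmax(k[i+1:i+8]); B.append((c,r[j]+.5))
def fit(P,z):
    X=np.array([onz(p,q,z)[:2] for q in P]); 
    for _ in range(4):
        m=np.polyfit(X[:,1],X[:,0],1); e=X[:,0]-np.polyval(m,X[:,1]); X=X[abs(e)<=max(1.5*np.std(e),.001)]
    return m,len(X),np.std(e)
mt,mb=fit(T,.03),fit(B,0.)
if __name__=='__main__':
    print('top',mt,'bottom',mb); print('head',onz(p,(240,166),.082))
E
python3 rail.py
```

```text
top (array([0.06805083, 0.6586487 ]), 77, np.float64(0.0002868135061168289)) bottom (array([0.06796432, 0.65903446]), 77, np.float64(0.00033375397317603526))
head [0.53923887 0.21027993 0.082     ]
```

```bash
cat > push.py <<'E'
from h import *
m=np.array([.0680,.6588]); th=-np.arctan(m[0])
n=np.array([np.cos(th),np.sin(th),0]); q=np.roll((R.from_euler('z',th)*R.from_quat([1,0,0,0])).as_quat(),1)
o=np.array([m[1],0,0])
def dist(P): return (o-np.array(P))@n
E
python3 - <<'E'
from push import *
c=np.array([.536,.212,0])
pre=c-n*.075; z=np.array([0,0,.195])
robot.movep(pre+[0,0,.30],q)
robot.move_straight(pre+z,vel=.15)
print('clear',status.get_contact_force(),status.get_clock())
D=dist(pre)
robot.move_straight(pre+n*(D-.085)+z,vel=.04)
print('near',dist(status.get_eef_pos()),status.get_contact_force(),status.get_clock())
f=robot.move_straight(pre+n*(D-.062)+z,vel=.015,until_force=14)
print(f,dist(status.get_eef_pos()),status.get_contact_force(),status.get_clock())
e=np.array(status.get_eef_pos())
robot.move_straight(e-n*.05,vel=.1)
b=e-n*.05; b[2]=.32
robot.move_straight(b,vel=.2)
robot.movep([.53,.13,.45],DOWN)
p=snap('wrist','w4'); s=snap('scene'); d=snap('side')
a=cv2.resize(p['pixels'][0:220,160:420],None,fx=2,fy=2,interpolation=cv2.INTER_CUBIC)
b=cv2.resize(s['pixels'][150:297,160:340],None,fx=1.5,fy=1.5)
b2=cv2.resize(d['pixels'][160:310,220:370],None,fx=1.5,fy=1.5)
r=np.zeros((445,a.shape[1]+270,3),np.uint8); r[:440,:520]=a; r[:b.shape[0],520:520+b.shape[1]]=b; r[220:220+b2.shape[0],520:520+b2.shape[1]]=b2
cv2.imwrite('pics/c4.png',r[:,:,::-1]); print(status.get_clock())
E
```

```text
clear [-0.03873295 -0.69150703  0.4069653 ] 15.6833
near 0.08505159495909828 [-2.7231982  -0.14810532 -1.10423559] 19.0083
True 0.07026418653554309 [-0.11606832 -0.31650829  0.26623868] 20.05
22.2833
```

View pics/c4.png

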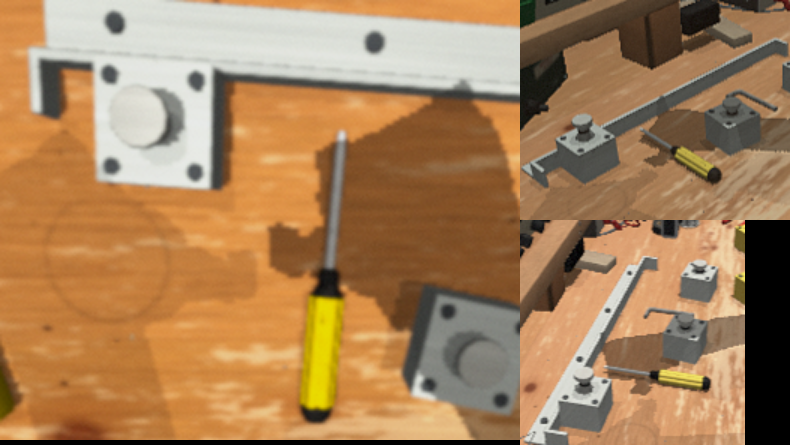

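The crop shows the block against the rail, clear of the cheek, with its front edge from (97,180) to (215,188). The screwdriver hasn't moved and the pin still stands high. I'll check the gap numerically.

```bash
python3 - <<'E'
from push import *
p=snap('wrist')
g=cv2.cvtColor(p['pixels'],cv2.COLOR_RGB2GRAY).astype(float)
X=[]
for c in range(212,264,3):
    r=np.arange(84,100); i=np.argmax(abs(np.diff(g[r,c]))); X.append(onz(p,(c,r[i]+.5),.05))
X=np.array(X); f=np.polyfit(X[:,1],X[:,0],1); print('front slope',f[0],'dist',np.round([dist([x[0],x[1],0])*1e3 for x in X],1))
w=np.load('w3.npy',allow_pickle=True).item()
for t in('screwdriver_center','hex_wrench_center'): print(t,[(np.round(e['pixel'],1),round(e['confidence'],2)) for e in imaging.pinpoint(t,p)])
d=cv2.absdiff(p['pixels'],w['pixels']).max(2); 
for nm,(a,b,c,e) in dict(sd=(60,215,308,336),hex=(90,175,460,490),mid=(140,210,360,432),right=(140,210,508,600)).items(): print(nm,d[a:b,c:e].mean().round(2),(d[a:b,c:e]>40).sum())
E
```

```text
front slope 0.05907281299182083 dist [60.5 56.2 56.  60.8 60.6 60.4 60.1 59.9 60.7 60.5 60.2 60.  59.8 60.6
 60.4 56.1 55.9 59.7]
screwdriver_center [(array([322.4, 138.4]), 0.92)]
hex_wrench_center [(array([471. , 136.1]), 0.95)]
sd 7.32 46
hex 12.23 113
mid 7.47 118
right 11.43 492
```

```bash
python3 -c "
from h import *
print(status.get_clock(),status.get_contact_force()); print(robot.hand_in())"
```

```text
22.4333 [ 0.4005074  -0.63447661 -0.31578977]
the job is handed in; nothing more can be done
None
```

I pressed all three pins to the bottom, found the left block shallow (pin stopped at 0.018, the other two at 0.030), slid it flat against the rail, left the screwdriver and hex key in place, and handed the job in at 22.4 s.

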